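# Start the tilt-lock screw of a cake stand with its socket key

## Robot

A 7-joint arm with a two-finger parallel gripper is mounted at the origin on a cart in front of the work surface, level with it; the furniture and walls round the work are solid. World frame = base frame: x ahead of the robot, y to its left, z up, the work surface at z = 0. Lengths are in m, angles in rad, forces in N, time in s.
With the tool pointing down it reaches from about 0.425 to 1.025 m from the base axis. Payload 9.4 kg.
Tool frame: the origin (TCP) lies midway between the tips of the shut fingers; the grasp point (between the pads) lies 19 mm behind it; z points along the fingers, y is the line along which they close (so a half turn about z gives the same grasp; the last joint's range is limited). The gripper opens to 85 mm and grips with 20 to 120 N. Pads are 22 mm wide; open, the fingers measure 114 mm over their backs; the gripper's body (76 mm by 85 mm) begins 54 mm behind the grasp point. The pads swing forward as they close: fully open they stand 13 mm farther back than shut.
Start: joints at [-1.377, 0.599, -0.003, 1.599, 0.002, 0.943, -0.08], TCP at [0.194, 0.699, 0.231] pointing down, gripper open.
Joint ranges: [-2.57, 2.57], [-0.35, 1.97], [-1.29, 1.29], [0.11, 2.56], [-1.05, 4.19], [0.11, 1.86], [-2.63, 2.63]. Speed limits (rad/s): [2.22, 2.22, 3.01, 3.01, 3.14, 3.14, 3.14].

## Interface

Orientations are given as a unit quaternion [x, y, z, w].
In Python, from cell import arm gives the robot as it stands.
- The arm moves only by the tool arm_command, never from a script. Its arguments are lists of equal length, an entry for each row: "hand": the closure, from 0 (fully open) to 1 (shut); "travel": the shift along the tool's x, y, z in mm, a list of three; "turn": the turn, a rotation vector about the tool's x, y, z in units of 5 degrees (1.0 is 5 degrees), a list of three. In form: {"hand": [hand, ...], "travel": [[dx, dy, dz], ...], "turn": [[wx, wy, wz], ...]}. A call has 1 to 5 rows; each row shifts and turns the commanded pose from where the row before left it, along the tool's axes as they then stand; what a row does not reach is not made up. A row lasts 1/12 s, in which the tool goes at most 41.7 mm and 7.16 degrees, less where a joint would pass 70% of its speed; a pose out of reach is approached as far as the arm can. A call with a gripper value outside its range is refused whole. The fingers move at their own pace and stop on an object; "force" is the grip in N (left out, the last holds). Time passes only in rows, so rows that do not move let the fingers close. It gives the time, the measured TCP pose, the force, the opening and the grip force at its end, in the units of the state.
- arm.observe(): the state, without advancing time (a new reading comes with each control period).
- arm.capture(name): name is "side" or "top" or "wrist"; returns a dict with "frame" (384x512x3 uint8, red, green, blue), "depth" (384x512 float32, m along the optical axis (not along the pixel's ray), 0 where there is no reading), "vertical_fov" (degrees; the focal length in pixels is half the picture's height over the tangent of half this angle, whatever the lens; pixels are square), "cx", "cy" (the principal point, pixels), "rvec" (rotation vector, rad) and "tvec" (3), from world to camera coordinates, as OpenCV has them; the wrist camera has in their place "T_tool_cam" (4x4, takes a point from camera to tool coordinates, whose origin is the TCP and whose axes are the flange's). Camera axes: x right, y down, z forward; pixel columns grow to the right and rows downward; lengths in m; the calibration is good to about 2 mm. The wrist camera is an equidistant fisheye: a pixel r from the principal point sees the ray r / f radians off the axis. A picture is of the moment at which its call begins: read the wrist's pose just before it.
- arm.sign_off(): hands the job in; it is judged then, once.
The state is a dict: "time": time; "joint_positions": joint angles; "qvel": joint speeds; "effort": joint torques, N m; "ee_pos": TCP position; "eef_rot": TCP orientation; "ft_force": force on the tool from outside, world axes, zero at the start; "wrist_torque": the same for the moment, N m; "finger_gap": finger opening in m; "grip_force": force on a finger pad.
Only numpy, scipy, OpenCV 4.12 (cv2) and the standard library are available. Lean on these libraries where they do the work, as an engineer would, in place of code of your own. Each camera call takes 0.05 s, during which the arm holds its last target. There are 200 camera calls.

## Task

Take the orange-handled socket key out of its wooden block, set it squarely and fully onto the brass square-headed lock screw on the sloping foot of the cake stand, pressing only gently, and only then start the screw by turning it with the key, clockwise, by at least a sixth of a turn. Afterwards stand the key upright in its block again, fully down, and leave the jar, the mill and the tub where they are.

Things in the scene. Friction and masses are not known exactly. Their poses are not given: they have to be found in the camera images.
- key: Socket key, 122 mm long, about 0.13 kg, standing mouth-down in the block. Origin: centre of its open mouth (lower end); z up along the key. Steel barrel 29 x 29 mm, 0 to 30 mm up; in its mouth a square recess 18.5 mm wide, 14 mm deep, sides parallel to the key's x and y; above it a round 16 mm shaft with a 22 mm dark collar at 66 to 72 mm. Turned by half a turn it is the same key.
- key_grip (a point): Grasp point on the key's axis, 98 mm up from its mouth, in the orange handle (70 to 122 mm up, 28 mm wide along the key's x, 16 mm thick along its y): grasp across y. Axes as the key's.
- block: Fixed wooden block 90 x 90 x 34 mm, origin under its centre, z up. In its top a square pocket 33 x 33 mm, 24 mm deep (floor 10 mm above the table), edges chamfered 3 mm, sides parallel to the block's x and y. The key's barrel stands in it on the floor, within 1 mm of the middle, axes parallel to the block's within 0.05 rad.
- foot: Fixed tilting foot of a cake stand: grey plate 130 x 120 x 12 mm with a sloping aluminium block 60 mm wide and a steel axle across it along y (150 mm over its black ends). Origin under the centre of the plate, z up. With the screw it is 87 mm high.
- boss: Sloping block of the foot, fixed to it. Origin on the screw's axis in its round flat face (42 mm across), 75 mm above the table; z is the screw's axis, up out of the face, leaning 0.26 rad from vertical to the foot's -x side. Fully seated, the key's mouth lies on this face and the two origins meet.
- screw_top (a point): On the axis, 12 mm above the boss face: top of the brass screw head at the start (the point stays fixed to the boss). The head is square, 16.8 mm across flats, its top 3 mm tapered to 13.5 mm across. It stands out of line with the boss's x and y by an unreported angle, new each time: turn the key on it by feel, a quarter turn at most, until it drops over. Play in the key: 0.1 rad either way.
- screw (a joint): Turn of the screw, rad: 0 at the start, grows clockwise seen from above, cannot go below 0 and tells nothing of the angle of the square head. Friction 0.05 N m; sinks 2 mm per rad. Along its axis the head is sprung: it gives 3 mm (1.5 N at first, 7.5 N at the end), then is rigid.
- sprinkle_jar_4: Bystander: clear jar of pink sprinkles with a yellow lid, 57 mm across, 90 mm high, origin under its centre.
- mill_1: Bystander: grey mill 44 mm across, 90 mm high, origin under its centre.
- white_tub: Bystander: white tub with a blue lid, 74 mm across, 58 mm high, origin under its centre.

How it is judged:
By the outcome, as a careful person would: the job done as asked, in the order asked, and still so for the second after the job is handed in, with the robot touching nothing.
It also fails if it takes over 67 s, if anything falls off the work surface, if the arm or the gripper's body presses on something with over 40 N, if the wrist force passes 120 N, or if a joint passes its speed limit or range.

## Working session

There is one attempt and no reset: what is moved stays moved. The work goes in short steps, Python scripts to look and compute and a tool call to move; the robot and the scene stay as the last step left them, time stands still between calls to the robot, and variables do not carry over. Pictures are saved under pics/ and viewed, at most 10 in all, crops included, and the job is handed in when it is done.

Besides the shell and the picture viewer there is one more tool, called as name(argument=value, ...) on one line, values as JSON. arm_command: Moves the arm, as the interface text tells. Its arguments: {"type":"object","properties":{"hand":{"type":"array"},"travel":{"type":"array"},"turn":{"type":"array"},"force":{"type":"number"}},"required":["hand","travel","turn"]}

```bash
ls; mkdir -p pics
cat > h.py <<'E'
import numpy as np, cv2
from scipy.spatial.transform import Rotation as R
from cell import arm
def cap(n):
    o=arm.observe(); c=arm.capture(n); c['o']=o
    c['f']=192/np.tan(np.radians(c['vertical_fov'])/2); return c
def save(c,n,box=None,s=1):
    im=c['frame'][:,:,::-1]
    if box: im=im[box[1]:box[3],box[0]:box[2]]
    cv2.imwrite('pics/'+n+'.png',cv2.resize(im,None,fx=s,fy=s,interpolation=cv2.INTER_CUBIC))
def ray(c,u,v):
    d=np.stack([(np.asarray(u)-c['cx'])/c['f'],(np.asarray(v)-c['cy'])/c['f'],np.ones(np.shape(u))],-1)
    Rm=R.from_rotvec(np.ravel(c['rvec'])).as_matrix(); t=np.ravel(c['tvec'])
    return -Rm.T@t, d@Rm
def onz(c,u,v,z):
    o,d=ray(c,u,v); return o+d*((z-o[2])/d[...,2])[...,None]
def pts(c):
    v,u=np.mgrid[:384,:512]; o,d=ray(c,u,v); return o+d*c['depth'][...,None]
E
python3 - <<'E'
from h import *
for n in('top','side'):
    c=cap(n); save(c,n+'0',s=1.5); print(n,c['f'],c['cx'],c['cy'],ray(c,256,192))
o=arm.observe(); print(o)
E
```

```text
pics
top 419.8128106882325 253.23895476990407 192.18410305433693 (array([0.43979685, 0.01750378, 1.41089744]), array([ 0.13230533, -0.00189986, -0.9912291 ]))
side 448.8817752688556 257.387579412093 185.0530627436701 (array([0.67979943, 1.42211375, 0.72212173]), array([-0.05803074, -0.90071834, -0.43079922]))
{'time': 0.1, 'joint_positions': array([-1.37670556,  0.60001792, -0.00253533,  1.6000418 ,  0.00179388,
        0.94290555, -0.07978601]), 'qvel': array([-0.00107645, -0.00056575,  0.00259484, -0.00141859,  0.00048009,
        0.00020616, -0.00050711]), 'effort': array([ 5.56709638e-03, -7.77986741e+01,  1.57090086e+00, -2.58624333e+01,
        1.27782655e-02,  5.44762283e-03, -2.62632710e-05]), 'ee_pos': array([0.19383648, 0.69817512, 0.23052597]), 'eef_rot': array([ 1.34951219e-01,  9.90852007e-01, -6.84647344e-04, -2.87306635e-05]), 'ft_force': array([-1.34697301, -0.01056604,  0.22812617]), 'wrist_torque': array([-0.01074594, -0.01621015, -0.00789112]), 'grip_force': 0.0, 'finger_gap': 0.08542595482949289}
```

View pics/top0.png

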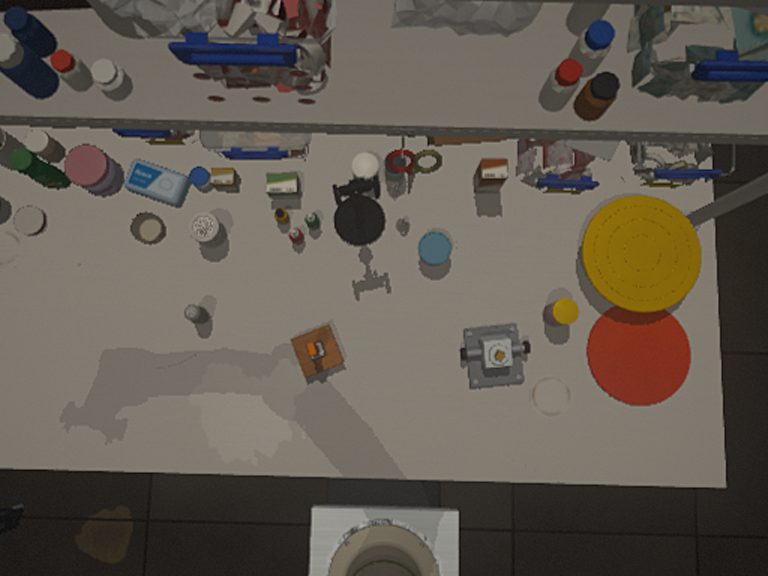

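View pics/side0.png

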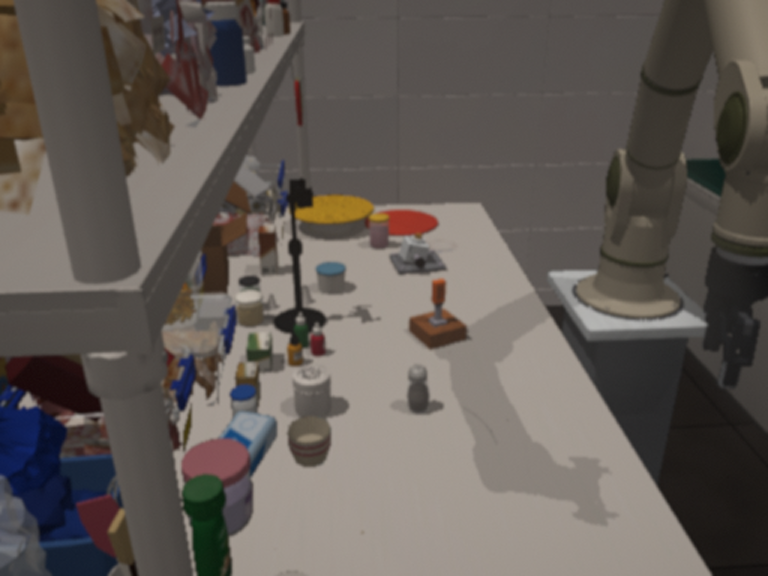

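Top view (1.5x): block with key at (318,352), foot at (495,355) with its brass screw at (500,354), jar (565,311), tub (435,248), mill (195,314). The side view shows the key upright and a black lamp behind. Next: measure.

Run:
```python
from h import *
c=cap('top'); P=pts(c); hsv=cv2.cvtColor(c['frame'],cv2.COLOR_RGB2HSV)
save(c,'top_block',(185,205,245,265),6); save(c,'top_foot',(300,205,365,270),9)
def sub(m,b):
    z=np.zeros(m.shape,bool); z[b[1]:b[3],b[0]:b[2]]=m[b[1]:b[3],b[0]:b[2]]; return z
H,S,V=[hsv[...,i].astype(int) for i in range(3)]
wood=sub((S>100)&(H<20),(185,205,245,265))
v,u=np.nonzero(wood&(P[...,2]<.05)&(P[...,2]>.02)); q=onz(c,u,v,.034)
r=cv2.minAreaRect((q[:,:2]*1e3).astype(np.float32)); print('block',r, len(u))
m=sub(wood&(P[...,2]>.08),(185,205,245,265)); v,u=np.nonzero(m); q=onz(c,u,v,.132); print('handle',q.mean(0),len(u),cv2.minAreaRect((q[:,:2]*1e3).astype(np.float32)), 'depthz',np.median(P[m],0))
# foot plate
b=(300,205,365,270); plate=sub((P[...,2]>.007)&(P[...,2]<.019),b); v,u=np.nonzero(plate); q=onz(c,u,v,.012)
print('plate',cv2.minAreaRect((q[:,:2]*1e3).astype(np.float32)),len(u))
br=sub((S>80)&(H>8)&(H<35)&(P[...,2]>.05),b); v,u=np.nonzero(br); print('brass',onz(c,u,v,.086).mean(0),np.median(P[br],0),len(u),u.mean(),v.mean())
bk=sub((V<55)&(P[...,2]>.02),b); v,u=np.nonzero(bk); q=P[bk]; 
for s in (q[:,1]>q[:,1].mean(),q[:,1]<q[:,1].mean()): print('black',q[s].mean(0),s.sum())
```

```text
block ((483.0924072265625, 158.9620361328125), (89.07550048828125, 89.38522338867188), 23.822885513305664) 631
handle [0.48261084 0.15824499 0.132     ] 49 ((482.8041076660156, 158.55734252929688), (26.949081420898438, 16.240676879882812), 20.706315994262695) depthz [0.4812962  0.1580332  0.13179736]
plate ((483.8166198730469, -241.83485412597656), (210.9791717529297, 214.89566040039062), 1.5064613819122314) 900
brass [ 0.481984   -0.22930643  0.086     ] [ 0.48210305 -0.22949485  0.08586413] 30 332.7 236.53333333333333
black [ 0.48080423 -0.14351748  0.1640533 ] 34
black [ 0.50224998 -0.29518789  0.04509735] 23
```

View pics/top_foot.png

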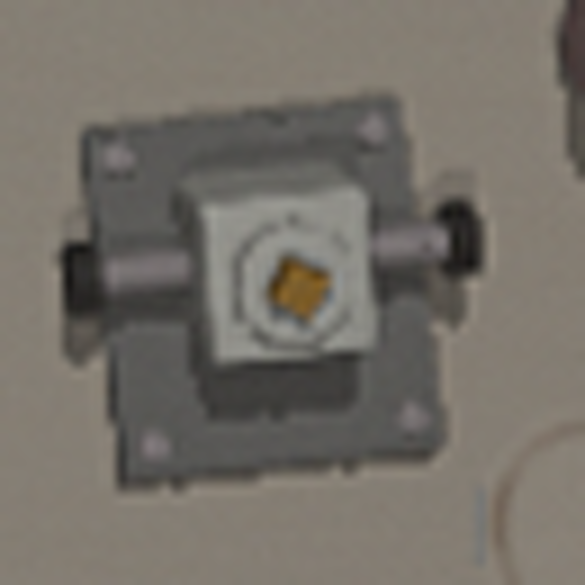

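Crop (9x, offset 300,205): plate corners (85,128),(402,97),(440,450),(122,487); face circle centred near (298,285), brass head (299,290), visibly turned relative to the boss.

Run:
```python
from h import *
c=cap('top'); P=pts(c)
k=np.array([(85,128),(402,97),(440,450),(122,487)],float)/9+[300,205]-.5
q=onz(c,k[:,0],k[:,1],.012); print(q, q.mean(0))
d=(q[0]+q[1]-q[2]-q[3])[:2]; print('yaw x',np.arctan2(d[1],d[0])); d=(q[0]+q[3]-q[1]-q[2])[:2]; print('yaw y',np.arctan2(d[1],d[0])-np.pi/2,np.linalg.norm(d)/2)
# face plane
vv,uu=np.mgrid[:384,:512]; cu,cv=300+298/9-.5,205+288/9-.5
m=(np.hypot(uu-cu,vv-cv)<7)&(np.hypot(uu-cu,vv-cv)>4.2)
A=P[m]; A0=A.mean(0); n=np.linalg.svd(A-A0)[2][2]; n*=np.sign(n[2]); print('face',A0,n,m.sum(),np.abs((A-A0)@n).max(),'tilt',np.arccos(n[2]),'dir',np.arctan2(n[1],n[0]))
print('mouth ctr at plane',onz(c,np.array(cu),np.array(cv-.3),.075))
for nm,(u,v) in dict(tub=(290,165),jar=(377,207)).items(): print(nm,P[v,u])
```

```text
[[ 0.54132489 -0.16387284  0.012     ]
 [ 0.55591559 -0.28122072  0.012     ]
 [ 0.42677921 -0.29485353  0.012     ]
 [ 0.41031273 -0.17857223  0.012     ]] [ 0.4835831  -0.22962983  0.012     ]
yaw x 0.10848026344278844
yaw y 0.13215878572592343 0.1178422039396614
face [ 0.48215041 -0.22920562  0.08670727] [-0.42486909 -0.89174353  0.15581957] 100 0.020973649551387953 tilt 1.4143392228150937 dir -2.015425134306239
mouth ctr at plane [ 0.48337466 -0.23107291  0.075     ]
tub [ 0.71307553 -0.09444973  0.05557551]
jar [ 0.57824303 -0.3679213   0.09112299]
```

```bash
cat >> h.py <<'E'
def plan(pos,Rt,n=None,o=None):
    """rows of (travel mm, turn units) to TCP pose; n rows (min by limits)"""
    o=o or arm.observe(); p=np.array(o['ee_pos']); r=R.from_quat(o['eef_rot'])
    rv=(r.inv()*R.from_matrix(Rt)).as_rotvec(); d=np.asarray(pos)-p
    n=n or int(np.ceil(max(np.linalg.norm(d)/.040,np.degrees(np.linalg.norm(rv))/7.0,1)))
    print('n',n,'total',np.round(r.inv().apply(d)*1e3,1),np.round(np.degrees(rv)/5,2))
    for i in range(n):
        ri=r*R.from_rotvec(rv*i/n); print(np.round(ri.inv().apply(d/n)*1e3,1).tolist(),np.round(np.degrees(rv/n)/5,3).tolist())
def down(yaw):  # tool x at yaw, z down
    x=np.array([np.cos(yaw),np.sin(yaw),0]); z=np.array([0,0,-1.]); return np.stack([x,np.cross(z,x),z],1)
def wpts(c,u,v):
    """wrist camera: origin and unit rays in world"""
    u=np.asarray(u,float)-c['cx']; v=np.asarray(v,float)-c['cy']; r=np.hypot(u,v)+1e-9; th=r/c['f']
    d=np.stack([np.sin(th)*u/r,np.sin(th)*v/r,np.cos(th)],-1); T=np.array(c['T_tool_cam'])
    Rw=R.from_quat(c['o']['eef_rot']).as_matrix(); o=np.array(c['o']['ee_pos'])+Rw@T[:3,3]
    return o, d@(Rw@T[:3,:3]).T
def wonz(c,u,v,z):
    o,d=wpts(c,u,v); return o+d*((z-o[2])/d[...,2])[...,None]
E
python3 - <<'E'
from h import *
c=cap('wrist'); print(c['T_tool_cam'],c['f'],c['cx'],c['cy'])
t=cap('top'); P=pts(t)
print(np.round(P[226:248,333,2],3)); print(np.round(P[236,322:344,2],3))
plan([.40,.16,.28],down(3.53)); plan([.40,-.22,.26],down(2.9))
E
```

```text
[[ 2.74717459e-04 -9.61661016e-01 -2.74240798e-01  6.91368404e-02]
 [ 9.99999962e-01  2.53467475e-04  1.12921413e-04 -6.41031026e-04]
 [-3.90809980e-05 -2.74240819e-01  9.61661048e-01 -1.42346385e-01]
 [ 0.00000000e+00  0.00000000e+00  0.00000000e+00  1.00000000e+00]] 297.3186396354542 253.10266933507103 190.43071419456373
[0.071 0.075 0.074 0.072 0.084 0.078 0.082 0.079 0.08  0.09  0.083 0.09
 0.084 0.084 0.076 0.074 0.077 0.058 0.06  0.013 0.013 0.013]
[0.055 0.066 0.07  0.072 0.074 0.075 0.075 0.074 0.078 0.088 0.089 0.083
 0.084 0.089 0.081 0.074 0.08  0.068 0.07  0.066 0.013 0.011]
n 15 total [-342.6 -463.7  -48.7] [-0.01 -0.   -7.55]
[-22.8, -30.9, -3.2] [-0.0, -0.0, -0.504]
[-21.5, -31.9, -3.3] [-0.0, -0.0, -0.504]
[-20.0, -32.8, -3.3] [-0.0, -0.0, -0.504]
[-18.6, -33.6, -3.3] [-0.0, -0.0, -0.504]
[-17.1, -34.4, -3.3] [-0.0, -0.0, -0.504]
[-15.6, -35.1, -3.3] [-0.0, -0.0, -0.504]
[-14.0, -35.8, -3.3] [-0.0, -0.0, -0.504]
[-12.4, -36.4, -3.3] [-0.0, -0.0, -0.504]
[-10.8, -36.9, -3.3] [-0.0, -0.0, -0.504]
[-9.2, -37.3, -3.3] [-0.0, -0.0, -0.504]
[-7.5, -37.7, -3.3] [-0.0, -0.0, 
[... 509 characters left out ...]
14]
[-18.2, -34.7, -1.2] [-0.0, 0.0, -0.014]
[-18.2, -34.8, -1.2] [-0.0, 0.0, -0.014]
[-18.1, -34.8, -1.2] [-0.0, 0.0, -0.014]
[-18.1, -34.8, -1.2] [-0.0, 0.0, -0.014]
[-18.0, -34.8, -1.2] [-0.0, 0.0, -0.014]
[-18.0, -34.8, -1.2] [-0.0, 0.0, -0.014]
[-18.0, -34.9, -1.2] [-0.0, 0.0, -0.014]
[-17.9, -34.9, -1.2] [-0.0, 0.0, -0.014]
[-17.9, -34.9, -1.2] [-0.0, 0.0, -0.014]
[-17.8, -34.9, -1.2] [-0.0, 0.0, -0.014]
[-17.8, -35.0, -1.2] [-0.0, 0.0, -0.014]
[-17.7, -35.0, -1.2] [-0.0, 0.0, -0.014]
[-17.7, -35.0, -1.2] [-0.0, 0.0, -0.014]
[-17.7, -35.0, -1.2] [-0.0, 0.0, -0.014]
[-17.6, -35.0, -1.2] [-0.0, 0.0, -0.014]
[-17.6, -35.1, -1.2] [-0.0, 0.0, -0.014]
[-17.5, -35.1, -1.2] [-0.0, 0.0, -0.014]
```

arm_command(hand=[0,0,0,0,0], travel=[[-26,-30,0],[-26,-30,0],[-26,-30,0],[-26,-30,0],[-26,-30,0]], turn=[[0,0,0],[0,0,0],[0,0,0],[0,0,0],[0,0,0]])

```text
time: 0.72
ee_pos: [0.2796, 0.5175, 0.2313]
eef_rot: [0.135, 0.991, 0.0, 0.0]
ft_force: [1.4, 0.9, 0.9]
finger_gap: 0.0855
grip_force: 0.0
```

arm_command(hand=[0,0,0,0,0], travel=[[-26,-30,0],[-26,-30,0],[-26,-30,0],[-26,-30,0],[-26,-30,0]], turn=[[0,0,0],[0,0,0],[0,0,0],[0,0,0],[0,0,0]])

```text
time: 1.13
ee_pos: [0.3648, 0.3382, 0.2315]
eef_rot: [0.135, 0.991, 0.0, 0.0]
ft_force: [1.1, 0.5, -0.1]
finger_gap: 0.0854
grip_force: 0.0
```

arm_command(hand=[0,0,0,0,0], travel=[[-26,-30,0],[-26,-30,0],[-26,-30,0],[-26,-30,0],[-26,-30,0]], turn=[[0,0,0],[0,0,0],[0,0,0],[0,0,0],[0,0,0]])

```text
time: 1.55
ee_pos: [0.4499, 0.1589, 0.2316]
eef_rot: [0.135, 0.991, 0.0, 0.0]
ft_force: [-0.3, 0.9, -0.3]
finger_gap: 0.0853
grip_force: 0.0
```

arm_command(hand=[0,0], travel=[[0,0,0],[0,0,0]], turn=[[0,0,0],[0,0,0]])

```text
time: 1.72
ee_pos: [0.4503, 0.1583, 0.2315]
eef_rot: [0.138, 0.99, -0.0, 0.0]
ft_force: [-0.2, 1.1, 0.0]
finger_gap: 0.0854
grip_force: 0.0
```

Run:
```python
from h import *
c=cap('wrist'); save(c,'w1',s=1.5); np.savez('w1.npz',**{k:v for k,v in c.items() if k not in('o',)},pos=c['o']['ee_pos'],q=c['o']['eef_rot']); print(c['o']['ee_pos'],c['o']['eef_rot'],c['o']['time'])
hsv=cv2.cvtColor(c['frame'],cv2.COLOR_RGB2HSV); H,S,V=[hsv[...,i].astype(int) for i in range(3)]
m=(S>100)&(H<20)&(V>40); n,l,st,ce=cv2.connectedComponentsWithStats(m.astype(np.uint8)); 
for i in range(1,n):
    if st[i,4]>200: print(st[i],ce[i])
```

```text
[0.45029781 0.15829573 0.23149206] [ 1.37659361e-01  9.90479575e-01 -9.68587884e-05  3.19303310e-04] 1.7167
[ 209  141  103  102 5096] [260.30533752 192.58653846]
```

View pics/w1.png

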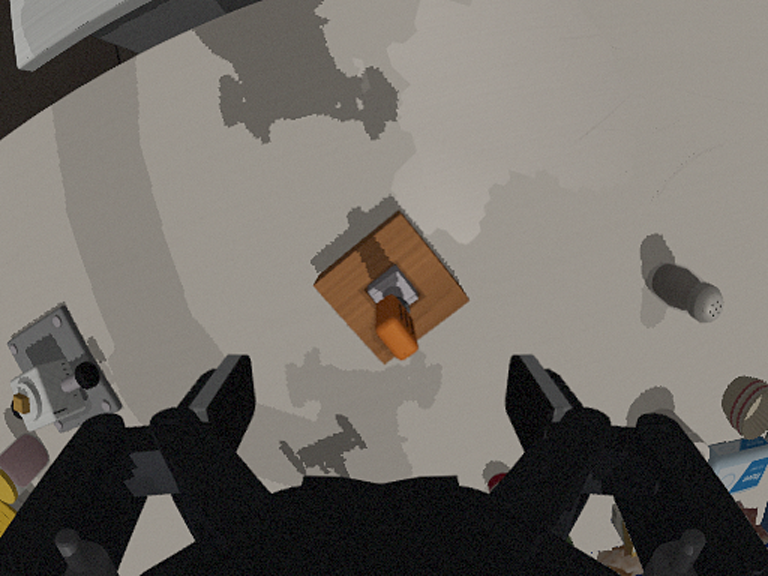

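Wrist view (1.5x): block top corners (400,212),(467,298),(390,362),(315,284); orange handle top at about (398,340); foot's screw at the lower left (20,404).

```bash
cat > m1.py <<'E'
from h import *
z=np.load('w1.npz'); c={k:z[k] for k in z.files}; c['o']={'ee_pos':c['pos'],'eef_rot':c['q']}
v,u=np.mgrid[:384,:512]; o,d=wpts(c,u,v); T=c['T_tool_cam']; ax=R.from_quat(c['q']).as_matrix()@T[:3,2]
P=o+d*(c['depth']/(d@ax))[...,None]
hsv=cv2.cvtColor(c['frame'],cv2.COLOR_RGB2HSV); H,S,V=[hsv[...,i].astype(int) for i in range(3)]
w=(S>100)&(H<20)&(V>40)
t=w&(abs(P[...,2]-.132)<.004); q=wonz(c,u[t],v[t],.132); print('handle',t.sum(),np.median(P[t],0),q.mean(0),cv2.minAreaRect((q[:,:2]*1e3).astype(np.float32)))
b=w&(abs(P[...,2]-.034)<.005); q=wonz(c,u[b],v[b],.034); print('block',b.sum(),np.median(P[b],0),cv2.minAreaRect((q[:,:2]*1e3).astype(np.float32)))
E
python3 m1.py
```

```text
handle 461 [0.48313341 0.15844266 0.13131812] [0.48323941 0.15845402 0.132     ] ((483.2411804199219, 158.79946899414062), (26.843061447143555, 16.034103393554688), 20.50882339477539)
block 4033 [0.47517982 0.16431318 0.03370605] ((634.1961669921875, 197.86187744140625), (1002.2229614257812, 328.4695739746094), 56.505638122558594)
```

arm_command(hand=[0,0,0,0,0], travel=[[-12,-36,0],[-12,-36,0],[-12,-36,0],[-12,-36,0],[-12,-36,0]], turn=[[0,0,0],[0,0,0],[0,0,0],[0,0,0],[0,0,0]])

```text
time: 2.18
ee_pos: [0.459, -0.0285, 0.2314]
eef_rot: [0.133, 0.991, 0.0, 0.0]
ft_force: [0.1, 0.5, -0.5]
finger_gap: 0.0855
grip_force: 0.0
```

arm_command(hand=[0,0,0,0,0], travel=[[-12,-36,0],[-12,-36,0],[-12,-36,0],[-12,-36,0],[-12,-36,0]], turn=[[0,0,0],[0,0,0],[0,0,0],[0,0,0],[0,0,0]])

```text
time: 2.6
ee_pos: [0.4694, -0.2182, 0.2314]
eef_rot: [0.133, 0.991, 0.0, 0.0]
ft_force: [0.6, 0.6, 0.7]
finger_gap: 0.0853
grip_force: 0.0
```

arm_command(hand=[0,0], travel=[[0,0,0],[0,0,0]], turn=[[0,0,0],[0,0,0]])

```text
time: 2.77
ee_pos: [0.4691, -0.2189, 0.2311]
eef_rot: [0.136, 0.991, -0.0, 0.0]
ft_force: [-0.6, 0.7, 0.1]
finger_gap: 0.0857
grip_force: 0.0
```

Run:
```python
from h import *
c=cap('wrist'); save(c,'w2',(150,60,400,260),3); np.savez('w2.npz',**{k:v for k,v in c.items() if k not in('o',)},pos=c['o']['ee_pos'],q=c['o']['eef_rot']); print(c['o']['ee_pos'],c['o']['eef_rot'],c['o']['time'])
```

```text
[ 0.46906314 -0.21890585  0.23109844] [ 1.35859688e-01  9.90728087e-01 -5.64235512e-05  9.77619399e-06] 2.7667
```

View pics/w2.png

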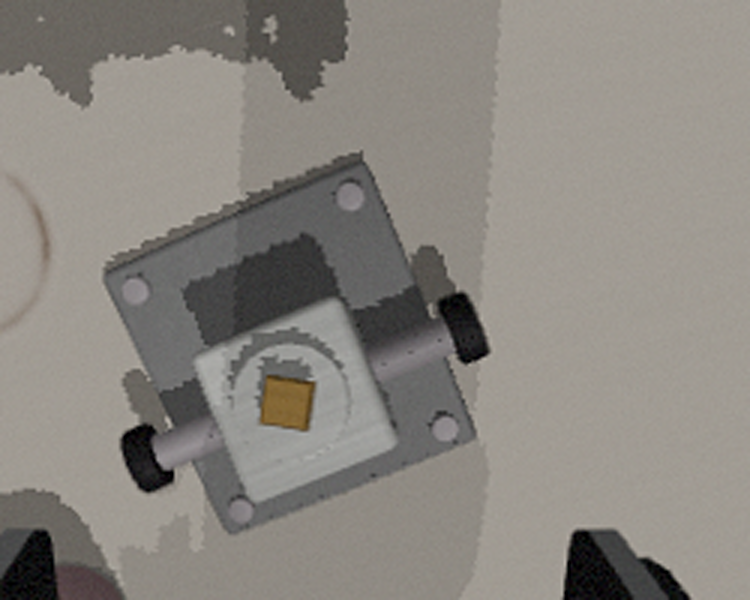

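Wrist crop (3x, offset 150,60): plate corners (106,270),(362,157),(474,437),(232,533); brass square (262–315, 376–430), face circle centred near (291,405).

```bash
sed -i 's/^q=.*//' m1.py
cat > m2.py <<'E'
from h import *
z=np.load('w2.npz'); c={k:z[k] for k in z.files}; c['o']={'ee_pos':c['pos'],'eef_rot':c['q']}
k=np.array([(106,270),(362,157),(474,437),(232,533)],float)/3+[150,60]-.33
q=wonz(c,k[:,0],k[:,1],.012); print(q,q.mean(0)); 
dx=(q[2]+q[3]-q[0]-q[1])[:2]; dy=(q[1]+q[2]-q[0]-q[3])[:2]; print(np.arctan2(dx[1],dx[0]),np.arctan2(dy[1],dy[0])-np.pi/2,np.linalg.norm(dx)/2,np.linalg.norm(dy)/2)
v,u=np.mgrid[:384,:512]; o,d=wpts(c,u,v); T=c['T_tool_cam']; ax=R.from_quat(c['q']).as_matrix()@T[:3,2]
P=o+d*(c['depth']/(d@ax))[...,None]
hsv=cv2.cvtColor(c['frame'],cv2.COLOR_RGB2HSV); H,S,V=[hsv[...,i].astype(int) for i in range(3)]
cu,cv=150+291/3,60+405/3
rr=np.hypot(u-cu,v-cv); m=(rr<19)&(rr>13)&(S<60)
A=P[m]
for _ in range(4):
    a=A.mean(0); n=np.linalg.svd(A-a,full_matrices=False)[2][2]; n*=np.sign(n[2]); A=A[abs((A-a)@n)<.0025]
print('face',a,n,len(A),m.sum(),'tilt',np.arccos(n[2]),'az-pi',np.arctan2(-n[1],-n[0]))
for yaw in (.12,):
    n=np.array([-np.sin(.26)*np.cos(yaw),-np.sin(.26)*np.sin(yaw),np.cos(.26)])
    br=(S>90)&(H>8)&(H<35)&(rr<25); print('brass px',br.sum(),u[br].mean(),v[br].mean())
    # head top plane: 12mm above face along n; find point with face origin z=.075
    p0=np.array([0,0,.075+.012*n[2]]); 
    o,dd=wpts(c,u[br],v[br]); 
    ctr=a.copy()
    for _ in range(5):
        pt=np.array([ctr[0],ctr[1],.075+.012*n[2]])
        X=o+dd*(((pt-o)@n)/(dd@n))[:,None]; ctr=X.mean(0)
    b0=ctr-.012*n; print('screw_top',ctr,'boss',b0)
    bx=np.array([np.cos(.26)*np.cos(yaw),np.cos(.26)*np.sin(yaw),np.sin(.26)]); by=np.cross(n,bx)
    Y=np.stack([(X-ctr)@bx,(X-ctr)@by],1)*1e3; print('head in boss',cv2.minAreaRect(Y.astype(np.float32)), np.degrees(np.arctan2(1,1)))
    w=c['frame'][m]
E
python3 m2.py
```

```text
[[ 0.42795073 -0.29612216  0.012     ]
 [ 0.41266597 -0.18228696  0.012     ]
 [ 0.54002631 -0.16581429  0.012     ]
 [ 0.55509644 -0.27986649  0.012     ]] [ 0.48393486 -0.23102248  0.012     ]
0.12789363128296816 0.13242178515125658 0.1283008949290283 0.11495007920125327
face [ 0.48698854 -0.23197765  0.07504445] [-0.17911041 -0.1151431   0.97706782] 54 596 tilt 0.21457104702396235 az-pi 0.5713402280030808
brass px 263 245.2509505703422 193.6615969581749
screw_top [ 0.48223165 -0.23144849  0.08659666] boss [ 0.48529443 -0.23107918  0.07499998]
head in boss ((0.03148150444030762, -0.07975482940673828), (16.341506958007812, 16.284893035888672), 58.91579055786133) 45.0
```

Run:
```python
from h import *
plan([.4832,.1586,.200],down(np.radians(200.5)),10)
```

```text
n 10 total [ 86.7 365.9  31.3] [ 0.01 -0.   -7.19]
[8.7, 36.6, 3.1] [0.001, -0.0, -0.719]
[6.4, 37.1, 3.1] [0.001, -0.0, -0.719]
[4.0, 37.4, 3.1] [0.001, -0.0, -0.719]
[1.7, 37.6, 3.1] [0.001, -0.0, -0.719]
[-0.7, 37.6, 3.1] [0.001, -0.0, -0.719]
[-3.1, 37.5, 3.1] [0.001, -0.0, -0.719]
[-5.4, 37.2, 3.1] [0.001, -0.0, -0.719]
[-7.7, 36.8, 3.1] [0.001, -0.0, -0.719]
[-10.0, 36.2, 3.1] [0.001, -0.0, -0.719]
[-12.3, 35.5, 3.1] [0.001, -0.0, -0.719]
```

arm_command(hand=[0,0,0,0,0], travel=[[8.7,36.6,3],[6.4,37,3],[4,37.4,3],[1.7,37.6,3],[-0.7,37.6,3]], turn=[[0,0,-0.72],[0,0,-0.72],[0,0,-0.72],[0,0,-0.72],[0,0,-0.72]])

```text
time: 3.23
ee_pos: [0.4751, -0.0261, 0.2163]
eef_rot: [-0.025, 1.0, 0.0, 0.0]
ft_force: [0.7, -0.4, 0.5]
finger_gap: 0.0853
grip_force: 0.0
```

arm_command(hand=[0,0,0,0,0], travel=[[-3,37.5,3],[-5.4,37.2,3],[-7.7,36.8,3],[-10,36.2,3],[-12.3,35.5,3]], turn=[[0,0,-0.72],[0,0,-0.72],[0,0,-0.72],[0,0,-0.72],[0,0,-0.72]])

```text
time: 3.65
ee_pos: [0.4811, 0.1618, 0.2014]
eef_rot: [-0.181, 0.983, 0.0, -0.0]
ft_force: [0.5, -0.2, 0.3]
finger_gap: 0.0854
grip_force: 0.0
```

arm_command(hand=[0,0], travel=[[0,0,0],[0,0,0]], turn=[[0,0,0],[0,0,0]])

```text
time: 3.82
ee_pos: [0.4812, 0.162, 0.2011]
eef_rot: [-0.182, 0.983, 0.001, -0.0]
ft_force: [-0.7, -0.0, -0.7]
finger_gap: 0.0852
grip_force: 0.0
```

Run:
```python
from h import *
o=arm.observe(); print(o['joint_positions'],o['ee_pos'],o['time'])
plan([.4832,.1586,.089],down(np.radians(200.5)),5)
```

```text
[-0.3681068   0.38501035 -0.09048304  2.11802492  0.0545914   0.64090695
  1.44092955] [0.48121999 0.1620292  0.20106991] 3.8167
n 5 total [ -0.7  -4.1 112.1] [ 0.01 -0.    0.09]
[-0.1, -0.8, 22.4] [0.003, -0.001, 0.019]
[-0.1, -0.8, 22.4] [0.003, -0.001, 0.019]
[-0.1, -0.8, 22.4] [0.003, -0.001, 0.019]
[-0.1, -0.8, 22.4] [0.003, -0.001, 0.019]
[-0.1, -0.8, 22.4] [0.003, -0.001, 0.019]
```

arm_command(hand=[0,0,0,0,0], travel=[[-0.7,-2,10],[0,-2,32],[0,0,30],[0,0,25],[0,0,15]], turn=[[0,0,0.1],[0,0,0],[0,0,0],[0,0,0],[0,0,0]])

```text
time: 4.23
ee_pos: [0.4835, 0.1523, 0.0867]
eef_rot: [-0.173, 0.985, -0.001, -0.001]
ft_force: [0.3, -0.1, -0.2]
finger_gap: 0.0854
grip_force: 0.0
```

arm_command(hand=[1,1,1,1,1], travel=[[0,0,0],[0,0,0],[0,0,0],[0,0,0],[0,0,0]], turn=[[0,0,0],[0,0,0],[0,0,0],[0,0,0],[0,0,0]], force=60)

```text
time: 4.65
ee_pos: [0.4854, 0.1539, 0.0904]
eef_rot: [-0.173, 0.985, 0.0, 0.001]
ft_force: [-0.8, 2.2, 2.2]
finger_gap: 0.0254
grip_force: 1.3
```

arm_command(hand=[1,1,1,1,1], travel=[[0,0,0],[0,0,0],[0,0,0],[0,0,0],[0,0,0]], turn=[[0,0,0],[0,0,0],[0,0,0],[0,0,0],[0,0,0]])

```text
time: 5.07
ee_pos: [0.4849, 0.1553, 0.0901]
eef_rot: [-0.174, 0.985, 0.001, 0.001]
ft_force: [-2.3, 3.6, 2.6]
finger_gap: 0.0154
grip_force: 59.0
```

Run:
```python
from h import *
c=cap('wrist'); save(c,'w3',s=1); o=c['o']; print(o)
```

```text
{'time': 5.0667, 'joint_positions': array([-0.37756751,  0.56595115, -0.06131868,  2.20616219,  0.08789768,
        0.36976789,  1.40977075]), 'qvel': array([ 5.95547530e-04,  4.87047749e-05,  1.56057027e-03, -3.17904940e-04,
        3.45327247e-04,  3.10095719e-04, -9.70333726e-04]), 'effort': array([  2.78707467, -59.25347328,   3.7235418 , -11.08690023,
         0.6670793 ,   0.16602017,  -0.06802864]), 'ee_pos': array([0.48494065, 0.15533666, 0.09006744]), 'eef_rot': array([-1.74227444e-01,  9.84704833e-01,  7.83503853e-04,  7.58910099e-04]), 'ft_force': array([-2.30546794,  3.57026648,  2.62742177]), 'wrist_torque': array([1.39476649, 0.59846181, 0.03467885]), 'grip_force': 58.96576702594757, 'finger_gap': 0.015405920700582346}
```

View pics/w3.png

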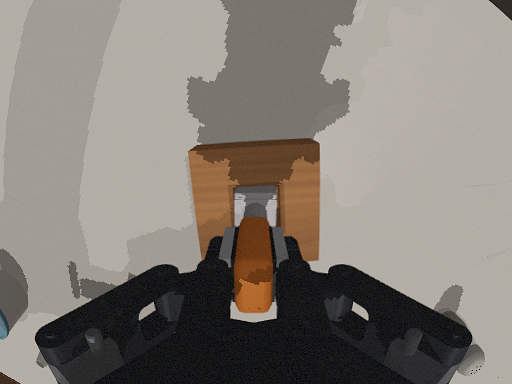

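Gripper image: handle (255,265) held between the pads, barrel in the pocket at (255,205). There's a 4 N side load, so I'll relax it before lifting.

arm_command(hand=[1,1,1], travel=[[0,1.5,0],[0,0,0],[0,0,0]], turn=[[0,0,0],[0,0,0],[0,0,0]])

```text
time: 5.37
ee_pos: [0.4848, 0.1557, 0.0899]
eef_rot: [-0.174, 0.985, 0.0, 0.001]
ft_force: [0.3, 1.9, 6.2]
finger_gap: 0.0152
grip_force: 59.4
```

arm_command(hand=[1,1,1], travel=[[0,1.5,0],[0,0,0],[0,0,0]], turn=[[0,0,0],[0,0,0],[0,0,0]])

```text
time: 5.62
ee_pos: [0.4846, 0.1562, 0.09]
eef_rot: [-0.173, 0.985, -0.0, 0.001]
ft_force: [0.3, -1.1, 6.3]
finger_gap: 0.0154
grip_force: 59.6
```

Run:
```python
from h import *
for i in range(3):
    c=cap('wrist'); o=c['o']; print(o['ee_pos'],o['eef_rot'],o['ft_force'],o['wrist_torque'])
```

```text
[0.48455071 0.15620721 0.08997071] [-1.73132297e-01  9.84898266e-01 -2.25758224e-04  7.50319823e-04] [ 0.293976   -1.07057266  6.27750038] [-0.29978759 -0.1054722   0.0790764 ]
[0.48453834 0.15619328 0.08995476] [-1.73144201e-01  9.84896184e-01 -2.22386586e-04  7.36725867e-04] [-0.46832844 -0.50407791  6.18234028] [-0.3439279  -0.02840583  0.08837363]
[0.48457609 0.15621346 0.08998207] [-1.73161805e-01  9.84893072e-01 -2.13862813e-04  7.61808269e-04] [-0.65528782 -1.36457134  6.70151754] [-0.36304324 -0.11632619  0.10679083]
```

arm_command(hand=[1,1,1,1,1], travel=[[0,0,-12],[0,0,-18],[0,0,-30],[0,0,-35],[0,0,-30]], turn=[[0,0,0],[0,0,0],[0,0,0],[0,0,0],[0,0,0]])

```text
time: 6.18
ee_pos: [0.4835, 0.156, 0.2159]
eef_rot: [-0.173, 0.985, -0.0, -0.0]
ft_force: [1.2, 0.4, -2.5]
finger_gap: 0.015
grip_force: 58.6
```

arm_command(hand=[1,1,1,1], travel=[[0,0,0],[0,0,0],[0,0,0],[0,0,0]], turn=[[0,0,0],[0,0,0],[0,0,0],[0,0,0]])

```text
time: 6.52
ee_pos: [0.483, 0.1562, 0.213]
eef_rot: [-0.173, 0.985, -0.0, -0.001]
ft_force: [0.3, 0.6, -1.9]
finger_gap: 0.0152
grip_force: 58.9
```

```bash
cat >> h.py <<'E'
YAW=.13; N=np.array([-np.sin(.26)*np.cos(YAW),-np.sin(.26)*np.sin(YAW),np.cos(.26)])
BX=np.array([np.cos(.26)*np.cos(YAW),np.cos(.26)*np.sin(YAW),np.sin(.26)]); BY=np.cross(N,BX)
B0=np.array([.4853,-.2311,.075])
def boss(a):  # tool rotation with x at a deg in boss frame
    a=np.radians(a); x=np.cos(a)*BX+np.sin(a)*BY; return np.stack([x,np.cross(-N,x),-N],1)
def rel(o=None,off=(0,0,.079)):  # key mouth in boss frame (mm), angle deg, tilt error
    o=o or arm.observe(); Rw=R.from_quat(o['eef_rot']).as_matrix(); m=np.array(o['ee_pos'])+Rw@np.array(off)-B0
    B=np.stack([BX,BY,N],1); q=B.T@Rw; 
    print('t%.2f'%o['time'],'mouth',np.round(B.T@m*1e3,2),'ang %.2f'%np.degrees(np.arctan2(q[1,0],q[0,0])),'tilt',np.round(q[:2,2],4),'F',np.round(B.T@o['ft_force'],1),'T',np.round(B.T@o['wrist_torque'],2),'gap %.4f'%o['finger_gap'],'q7 %.2f'%o['joint_positions'][6])
E
python3 - <<'E'
from h import *
t=cap('top'); P=pts(t); o=t['o']; print(o['ee_pos'],o['eef_rot'],o['ft_force'],o['wrist_torque'])
hsv=cv2.cvtColor(t['frame'],cv2.COLOR_RGB2HSV); H,S,V=[hsv[...,i].astype(int) for i in range(3)]
s=cap('side'); save(s,'s1',(230,120,350,240),5)
plan(B0+N*(.079+.045),boss(148.9))
E
```

```text
[0.48304023 0.15616367 0.21303974] [-1.73444832e-01  9.84842870e-01 -3.45485223e-04 -1.13665287e-03] [ 0.27408889  0.58934486 -1.86971532] [-0.00698913  0.04096367  0.02705363]
n 10 total [ 161.5 -357.9   18.6] [-0.51 -3.04  8.68]
[16.2, -35.8, 1.9] [-0.051, -0.304, 0.868]
[13.4, -36.9, 1.3] [-0.051, -0.304, 0.868]
[10.6, -37.8, 0.8] [-0.051, -0.304, 0.868]
[7.8, -38.5, 0.4] [-0.051, -0.304, 0.868]
[4.8, -39.0, 0.1] [-0.051, -0.304, 0.868]
[1.9, -39.3, -0.2] [-0.051, -0.304, 0.868]
[-1.1, -39.3, -0.4] [-0.051, -0.304, 0.868]
[-4.1, -39.1, -0.5] [-0.051, -0.304, 0.868]
[-7.1, -38.7, -0.5] [-0.051, -0.304, 0.868]
[-10.0, -38.0, -0.4] [-0.051, -0.304, 0.868]
```

View pics/s1.png

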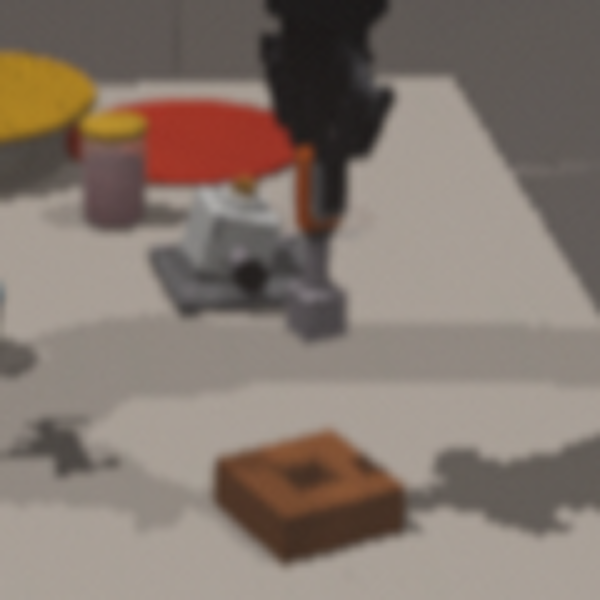

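Side crop: key hangs straight in the gripper at (315,270), clear of the block. Moving above the screw, aligned with its axis.

arm_command(hand=[1,1,1,1,1], travel=[[16.2,-35.8,2],[13.4,-37,1.3],[10.6,-37.8,0.8],[7.8,-38.5,0.4],[4.8,-39,0]], turn=[[-0.05,-0.3,0.87],[-0.05,-0.3,0.87],[-0.05,-0.3,0.87],[-0.05,-0.3,0.87],[-0.05,-0.3,0.87]])

```text
time: 7.03
ee_pos: [0.4682, -0.0408, 0.2041]
eef_rot: [0.017, 0.998, 0.022, 0.062]
ft_force: [1.4, 0.6, -1.3]
finger_gap: 0.0155
grip_force: 58.9
```

arm_command(hand=[1,1,1,1,1], travel=[[1.9,-39.3,-0.2],[-1,-39.3,-0.4],[-4,-39,-0.5],[-7,-38.7,-0.5],[-10,-38,-0.4]], turn=[[-0.05,-0.3,0.87],[-0.05,-0.3,0.87],[-0.05,-0.3,0.87],[-0.05,-0.3,0.87],[-0.05,-0.3,0.87]])

```text
time: 7.45
ee_pos: [0.4528, -0.2366, 0.1948]
eef_rot: [0.206, 0.97, 0.043, 0.122]
ft_force: [1.2, -0.2, -1.8]
finger_gap: 0.0153
grip_force: 58.9
```

arm_command(hand=[1,1,1,1,1], travel=[[0,0,0],[0,0,0],[0,0,0],[0,0,0],[0,0,0]], turn=[[0,0,0],[0,0,0],[0,0,0],[0,0,0],[0,0,0]])

```text
time: 7.87
ee_pos: [0.4543, -0.2329, 0.1956]
eef_rot: [0.202, 0.971, 0.043, 0.121]
ft_force: [-0.4, -0.3, -1.4]
finger_gap: 0.0157
grip_force: 58.9
```

Run:
```python
from h import *
c=cap('wrist'); save(c,'w4',(150,100,400,300),3); rel(c['o'])
plan(B0+N*(.079+.025),boss(148.9),4); print(arm.observe()['joint_positions'])
```

```text
t7.87 mouth [ 0.93  2.42 45.53] ang 148.98 tilt [-0.0014  0.002 ] F [-0.8 -0.2 -1.2] T [0.01 0.38 0.03] gap 0.0157 q7 1.90
n 4 total [-0.2 -2.4 20.6] [ 0.01 -0.02  0.02]
[-0.0, -0.6, 5.2] [0.003, -0.005, 0.004]
[-0.0, -0.6, 5.2] [0.003, -0.005, 0.004]
[-0.0, -0.6, 5.2] [0.003, -0.005, 0.004]
[-0.0, -0.6, 5.2] [0.003, -0.005, 0.004]
[ 0.53188297  0.34410201 -0.10088834  2.26350754 -0.32886628  0.33439581
  1.90044135]
```

View pics/w4.png

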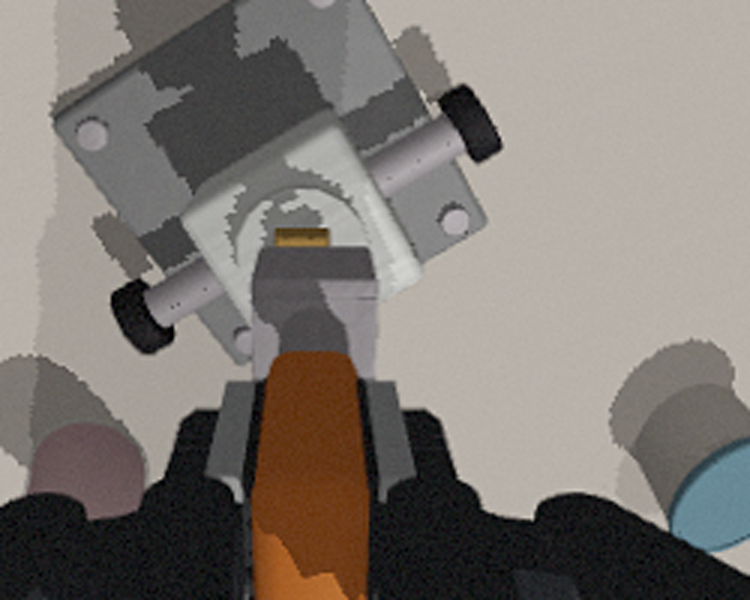

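Wrist crop (3x, offset 150,100): brass head's front edge spans columns 275–329 at rows 228–247, parallel to the barrel's mouth edge (258–373, row 247), so the angle fits; the key is a few mm to the right.

```bash
cat > m4.py <<'E'
from h import *
import sys
def toolray(c,u,v,z):
    T=np.array(c['T_tool_cam']); u=u-c['cx']; v=v-c['cy']; r=np.hypot(u,v); th=r/c['f']
    d=T[:3,:3]@np.array([np.sin(th)*u/r,np.sin(th)*v/r,np.cos(th)]); return np.round((T[:3,3]+d*((z-T[2,3])/d[2]))*1e3,2)
c=arm.capture('wrist'); c['f']=192/np.tan(np.radians(c['vertical_fov'])/2)
for n,x,y,z in [('mouthL',258,247,.079),('mouthR',373,247,.079),('topL',275,237,.1125),('topR',329,237,.1125),('taperL',275,228,.1155),('taperR',329,228,.1155),('seat',0,0,.1245)]:
    print(n,toolray(c,150+x/3-.33,100+y/3-.33,z))
hsv=cv2.cvtColor(c['frame'],cv2.COLOR_RGB2HSV); H,S,V=[hsv[...,i].astype(int) for i in range(3)]
f=c['frame'][170:184,245:258:6]; print(f[:,1].tolist());
E
python3 m4.py
```

```text
mouthL [ 12.75 -13.98  79.  ]
mouthR [12.76 15.5  79.  ]
topL [  7.24 -10.95 112.5 ]
topR [  7.24   4.92 112.5 ]
taperL [  9.27 -11.05 115.5 ]
taperR [  9.26   4.97 115.5 ]
seat [ 79.82 -95.72 124.5 ]
[[117, 117, 116], [115, 114, 113], [114, 112, 111], [109, 110, 108], [112, 114, 114], [103, 101, 91], [82, 60, 23], [83, 67, 37], [93, 73, 39], [128, 103, 55], [152, 122, 64], [158, 125, 68], [94, 81, 72], [76, 72, 78]]
```

```bash
cat >> m4.py <<'E'
for y in (276,279,282): print(y,toolray(c,150+253/3-.33,100+y/3-.33,.049),toolray(c,150+377/3-.33,100+y/3-.33,.049))
print(c['frame'][180:204,238].mean(1).round().tolist())
# colour profile down column through barrel centre-left; handle top depth
d=c['depth']; T=np.array(c['T_tool_cam']); v,u=np.mgrid[:384,:512]; uu=u-c['cx'];vv=v-c['cy']; r=np.hypot(uu,vv)+1e-9; th=r/c['f']
X=np.stack([np.tan(th)*uu/r,np.tan(th)*vv/r,np.ones_like(r)],-1)*d[...,None]; P=(X@T[:3,:3].T+T[:3,3])*1e3
hsv=cv2.cvtColor(c['frame'],cv2.COLOR_RGB2HSV); H,S,V=[hsv[...,i].astype(int) for i in range(3)]
m=(S>130)&(H<15)&(P[...,2]<20)&(abs(P[...,1])<15)&(abs(P[...,0])<30)
t=m&(P[...,2]<-38); print('top',t.sum(),P[t].min(0),P[t].max(0),P[t].mean(0))
fr=m&(P[...,2]>-36); A=P[fr]; print('front',fr.sum()); 
for a,b in((-36,-25),(-25,-10),(-10,10)): s=A[(A[:,2]>a)&(A[:,2]<b)]; print(len(s),np.median(s,0) if len(s) else '')
b=(abs(P[...,1])<11)&(P[...,2]>50)&(P[...,2]<80)&(abs(P[...,0]-13)<6)
for a,e in((50,57),(57,64),(64,71),(71,78)): s=P[b&(P[...,2]>a)&(P[...,2]<e)]; print('barrel',len(s),np.median(s,0) if len(s) else '')
E
python3 m4.py | tail -14; python3 -c "
from h import *;rel()"
```

```text
[[118, 116, 115], [117, 117, 115], [112, 113, 110], [113, 112, 111], [114, 113, 113], [98, 95, 89], [80, 62, 29], [84, 63, 35], [106, 80, 44], [133, 105, 56], [156, 122, 66], [155, 122, 65], [93, 83, 75], [75, 75, 80]]
276 [ 13.7  -13.39  49.  ] [13.7  14.34 49.  ]
279 [ 13.  -13.4  49. ] [13.   14.36 49.  ]
282 [ 12.3  -13.42  49.  ] [12.3  14.37 49.  ]
[111.0, 159.0, 89.0, 73.0, 76.0, 78.0, 81.0, 74.0, 75.0, 75.0, 75.0, 71.0, 75.0, 84.0, 86.0, 85.0, 84.0, 86.0, 89.0, 78.0, 88.0, 84.0, 86.0, 83.0]
top 2008 [ -14.53138635  -14.53730967 -102.31153316] [ 20.28885929  14.8702882  -38.00160611] [  0.70379522  -0.61167422 -41.43597496]
front 1221
429 [ 12.02439343  -0.22099819 -30.93115613]
431 [ 11.90452993  -0.62895986 -17.67342626]
360 [11.93935774 -0.63287021 -2.67648449]
barrel 276 [1.16125017e+01 3.08988787e-02 5.07590356e+01]
barrel 77 [12.8930648   0.75905428 60.74022845]
barrel 76 [12.86047307 -0.29013863 66.79353261]
barrel 71 [12.91825304 -0.65433296 74.75706217]
t8.02 mouth [ 1.02  1.84 45.81] ang 148.95 tilt [-0.0009  0.0013] F [-1.3  0.4 -1.5] T [-0.05  0.32  0.01] gap 0.0152 q7 1.90
```

arm_command(hand=[1,1,1,1,1], travel=[[1.2,-1.6,8],[1.3,-1.6,8],[0,0,8],[0,0,0],[0,0,0]], turn=[[0,0,0],[0,0,0],[0,0,0],[0,0,0],[0,0,0]])

```text
time: 8.43
ee_pos: [0.4561, -0.2357, 0.1707]
eef_rot: [0.204, 0.97, 0.043, 0.121]
ft_force: [0.2, 0.1, -1.9]
finger_gap: 0.0152
grip_force: 58.9
```

arm_command(hand=[1,1,1,1,1], travel=[[0,0,0],[0,0,0],[0,0,0],[0,0,0],[0,0,0]], turn=[[0,0,0],[0,0,0],[0,0,0],[0,0,0],[0,0,0]])

```text
time: 8.85
ee_pos: [0.4565, -0.2359, 0.1719]
eef_rot: [0.204, 0.97, 0.043, 0.122]
ft_force: [-0.3, 0.1, -0.6]
finger_gap: 0.015
grip_force: 58.9
```

Run:
```python
from h import *
c=cap('wrist'); save(c,'w5',(200,140,320,230),6); rel(c['o']); s=cap('side'); save(s,'s2',(250,140,300,190),10); rel()
```

```text
t8.85 mouth [-3.38 -1.05 22.15] ang 148.79 tilt [-0.0006  0.0002] F [-0.5  0.2 -0.5] T [ 0.03  0.38 -0.03] gap 0.0150 q7 1.92
t8.95 mouth [-3.41 -1.01 22.08] ang 148.79 tilt [-0.0006  0.0003] F [-1.3  0.5 -1. ] T [-0.04  0.34  0.03] gap 0.0151 q7 1.92
```

View pics/w5.png

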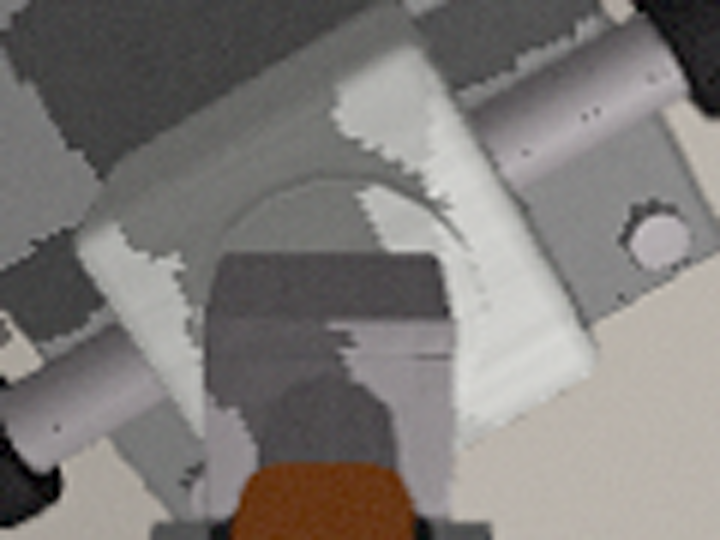

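Wrist crop (6x, offset 200,140): the head is now hidden under the barrel (mouth edge 215–443, row 254); boss circle arc visible, top near (332,175), right side (455,235). I'll fit the circle.

```bash
cat > m5.py <<'E'
from h import *
from scipy.optimize import least_squares
c=cap('wrist'); rel(c['o']); T=np.array(c['T_tool_cam'])
def tr(u,v,z):
    u=u-c['cx']; v=v-c['cy']; r=np.hypot(u,v); th=r/c['f']
    d=T[:3,:3]@np.array([np.sin(th)*u/r,np.sin(th)*v/r,np.cos(th)]); return (T[:3,3]+d*((z-T[2,3])/d[2]))*1e3
px=lambda x,y:(200+x/6-.4,140+y/6-.4)
print('mouth',tr(*px(215,254),.079),tr(*px(443,254),.079))
Q=np.array([tr(*px(*p),.101)[:2] for p in [(228,228),(262,196),(300,179),(335,174),(375,181),(415,199),(455,235)]])
s=least_squares(lambda p:np.hypot(*(Q-p).T)-21,[0,0]); print(s.x,s.fun.round(2))
s=least_squares(lambda p:np.hypot(*(Q-p[:2]).T)-p[2],[0,0,21]); print(s.x,s.fun.round(2))
E
python3 m5.py
```

```text
t8.95 mouth [-3.41 -1.01 22.08] ang 148.79 tilt [-0.0006  0.0003] F [-1.3  0.5 -1. ] T [-0.04  0.34  0.03] gap 0.0151 q7 1.92
mouth [ 12.79984579 -14.16059024  79.        ] [12.80876472 15.06201823 79.        ]
[-2.63503724  1.73900631] [-0.48  0.03  0.27  0.33 -0.01 -0.19 -0.22]
[-1.16896828  1.78626716 19.73536037] [-0.12  0.07  0.13  0.13 -0.17 -0.19  0.15]
```

arm_command(hand=[1,1,1,1,1], travel=[[0,0.7,2],[0,0.7,3],[0,0,2],[0,0,0],[0,0,0]], turn=[[0,0,0],[0,0,0],[0,0,0],[0,0,0],[0,0,0]])

```text
time: 9.42
ee_pos: [0.4587, -0.2342, 0.1648]
eef_rot: [0.204, 0.97, 0.043, 0.122]
ft_force: [-0.0, 0.6, -1.7]
finger_gap: 0.0151
grip_force: 58.9
```

arm_command(hand=[1,1,1,1], travel=[[0,0,0],[0,0,0],[0,0,0],[0,0,0]], turn=[[0,0,0],[0,0,0],[0,0,0],[0,0,0]])

```text
time: 9.75
ee_pos: [0.4587, -0.2344, 0.1651]
eef_rot: [0.204, 0.97, 0.043, 0.122]
ft_force: [-0.3, -0.2, -0.9]
finger_gap: 0.0151
grip_force: 58.9
```

```bash
python3 -c "
from h import *;rel()"
```

```text
t9.75 mouth [-2.78  0.2  14.99] ang 148.78 tilt [-0.0008  0.0004] F [-0.5 -0.1 -0.8] T [0.01 0.36 0.  ] gap 0.0151 q7 1.92
```

arm_command(hand=[1,1,1,1,1], travel=[[0,0,1],[0,0,1],[0,0,1],[0,0,1],[0,0,0]], turn=[[0,0,0],[0,0,0],[0,0,0],[0,0,0],[0,0,0]])

```text
time: 10.17
ee_pos: [0.4597, -0.2342, 0.161]
eef_rot: [0.204, 0.97, 0.043, 0.122]
ft_force: [-1.0, -0.3, -1.7]
finger_gap: 0.0154
grip_force: 58.9
```

```bash
python3 -c "
from h import *;rel()"
```

```text
t10.17 mouth [-2.88  0.28 10.71] ang 148.78 tilt [-0.0011  0.0007] F [-1.5 -0.2 -1.4] T [-0.06  0.34 -0.04] gap 0.0154 q7 1.92
```

arm_command(hand=[1,1,1,1], travel=[[0,0,1],[0,0,1],[0,0,0],[0,0,0]], turn=[[0,0,0],[0,0,0],[0,0,0],[0,0,0]])

```text
time: 10.5
ee_pos: [0.4605, -0.2343, 0.1594]
eef_rot: [0.204, 0.97, 0.043, 0.122]
ft_force: [0.4, -1.2, 0.3]
finger_gap: 0.0157
grip_force: 59.0
```

```bash
python3 -c "
from h import *;rel()"
```

```text
t10.50 mouth [-2.56  0.03  8.96] ang 148.78 tilt [-0.0005  0.0002] F [ 0.3 -1.3  0.2] T [-0.2   0.1  -0.03] gap 0.0157 q7 1.92
```

arm_command(hand=[1,1,1,1], travel=[[0,0,1],[0,0,1],[0,0,0],[0,0,0]], turn=[[0,0,0],[0,0,0],[0,0,0],[0,0,0]])

```text
time: 10.83
ee_pos: [0.4611, -0.2343, 0.1574]
eef_rot: [0.204, 0.97, 0.043, 0.122]
ft_force: [1.1, -0.7, -1.0]
finger_gap: 0.0152
grip_force: 59.1
```

```bash
python3 -c "
from h import *;rel()"
```

```text
t10.83 mouth [-2.42 -0.07  6.91] ang 148.79 tilt [-0.0003  0.    ] F [ 0.7 -0.9 -1.2] T [-0.35 -0.16 -0.03] gap 0.0152 q7 1.93
```

arm_command(hand=[1,1,1,1,1], travel=[[0,0,1],[0,0,1],[0,0,1],[0,0,0],[0,0,0]], turn=[[0,0,0],[0,0,0],[0,0,0],[0,0,0],[0,0,0]])

```text
time: 11.25
ee_pos: [0.4618, -0.2342, 0.1545]
eef_rot: [0.204, 0.97, 0.043, 0.122]
ft_force: [2.3, -0.9, 1.3]
finger_gap: 0.0156
grip_force: 59.2
```

```bash
python3 -c "
from h import *;rel()"
```

```text
t11.25 mouth [-2.49  0.03  3.91] ang 148.78 tilt [-0.0005  0.0002] F [ 2.4 -1.2  0.7] T [-0.45 -0.42 -0.03] gap 0.0156 q7 1.93
```

arm_command(hand=[1,1,1,1,1], travel=[[-0.6,0,0],[-0.6,0,1],[0,0,1],[0,0,0],[0,0,0]], turn=[[0,0,0],[0,0,0],[0,0,0],[0,0,0],[0,0,0]])

```text
time: 11.67
ee_pos: [0.4627, -0.2341, 0.1525]
eef_rot: [0.204, 0.97, 0.043, 0.121]
ft_force: [0.1, -0.9, -0.1]
finger_gap: 0.0149
grip_force: 59.2
```

```bash
python3 -c "
from h import *;rel()"
```

```text
t11.67 mouth [-2.22  0.02  1.72] ang 148.79 tilt [-0.0017  0.0012] F [-0.  -0.9 -0.1] T [-0.12  0.16  0.03] gap 0.0149 q7 1.93
```

arm_command(hand=[1,1,1,1], travel=[[0,0,0.8],[0,0,0.7],[0,0,0],[0,0,0]], turn=[[0,0,0],[0,0,0],[0,0,0],[0,0,0]])

```text
time: 12.0
ee_pos: [0.463, -0.2341, 0.1517]
eef_rot: [0.204, 0.97, 0.043, 0.122]
ft_force: [-4.2, 1.0, 10.5]
finger_gap: 0.0154
grip_force: 60.5
```

```bash
python3 -c "
from h import *;rel()"
```

```text
t12.00 mouth [-2.12 -0.01  0.92] ang 148.79 tilt [-0.0011  0.0009] F [-1.2  1.6 11.2] T [ 0.22  0.5  -0.09] gap 0.0154 q7 1.93
```

arm_command(hand=[1,1,1,1,1], travel=[[0,0,-0.5],[0,0,0],[0,0,0],[0,0,0],[0,0,0]], turn=[[0,0,0],[0,0,1],[0,0,1],[0,0,1],[0,0,1]])

```text
time: 12.42
ee_pos: [0.4635, -0.234, 0.1519]
eef_rot: [0.371, 0.919, 0.064, 0.112]
ft_force: [1.4, 2.2, 1.3]
finger_gap: 0.0149
grip_force: 59.6
```

```bash
python3 -c "
from h import *;rel()"
```

```text
t12.42 mouth [-1.48  0.    0.98] ang 128.57 tilt [-0.0006  0.001 ] F [1.9 2.  0.9] T [ 0.2  -0.17  0.13] gap 0.0149 q7 1.72
```

arm_command(hand=[1,1,1,1,1], travel=[[0,0.5,0.2],[0,0.5,0],[0,0,0],[0,0,0],[0,0,0]], turn=[[0,0,1],[0,0,1],[0,0,1],[0,0,1],[0,0,1]])

```text
time: 12.83
ee_pos: [0.464, -0.2333, 0.152]
eef_rot: [0.561, 0.817, 0.087, 0.096]
ft_force: [-0.9, 0.9, 4.4]
finger_gap: 0.0152
grip_force: 60.0
```

```bash
python3 -c "
from h import *;rel()"
```

```text
t12.83 mouth [-1.01  0.65  0.91] ang 103.58 tilt [-0.0009  0.0011] F [0.3 1.1 4.4] T [0.21 0.35 0.22] gap 0.0152 q7 1.46
```

arm_command(hand=[1,1,1,1,1], travel=[[0,0.5,0],[0,0.5,0],[0,0,0],[0,0,0],[0,0,0]], turn=[[0,0,1],[0,0,1],[0,0,1],[0,0,1],[0,0,1]])

```text
time: 13.25
ee_pos: [0.4645, -0.2329, 0.1521]
eef_rot: [0.725, 0.677, 0.105, 0.074]
ft_force: [-2.3, 0.8, 5.3]
finger_gap: 0.0156
grip_force: 60.2
```

```bash
python3 -c "
from h import *;rel()"
```

```text
t13.25 mouth [-0.41  1.06  0.89] ang 78.57 tilt [-0.0013  0.0016] F [-0.7  1.1  5.6] T [0.27 0.67 0.21] gap 0.0156 q7 1.18
```

arm_command(hand=[1,1,1,1,1], travel=[[0,0.3,0],[0,0,0],[0,0,0],[0,0,0],[0,0,0]], turn=[[0,0,1],[0,0,1],[0,0,1],[0,0,0],[0,0,0]])

```text
time: 13.67
ee_pos: [0.4648, -0.2327, 0.1522]
eef_rot: [0.806, 0.577, 0.114, 0.06]
ft_force: [-2.6, 1.2, 6.4]
finger_gap: 0.0154
grip_force: 60.3
```

arm_command(hand=[1,1,1], travel=[[0,0,0],[0,0,0],[0,0,0]], turn=[[0,0,-0.5],[0,0,-0.3],[0,0,0]])

```text
time: 13.92
ee_pos: [0.4647, -0.2327, 0.1522]
eef_rot: [0.785, 0.606, 0.112, 0.064]
ft_force: [-2.6, 1.7, 6.4]
finger_gap: 0.0154
grip_force: 60.2
```

```bash
python3 -c "
from h import *;rel()"
```

```text
t13.92 mouth [-0.15  1.27  0.92] ang 67.89 tilt [-0.0012  0.002 ] F [-0.7  2.   6.8] T [ 0.49  0.58 -0.01] gap 0.0154 q7 1.05
```

arm_command(hand=[1,1,1,1,1], travel=[[0,0,-4],[0,0,-6],[0,0,-8],[0,0,-12],[0,0,-15]], turn=[[0,0,0],[0,0,0],[0,0,0],[0,0,0],[0,0,0]])

```text
time: 14.33
ee_pos: [0.4532, -0.2347, 0.1958]
eef_rot: [0.786, 0.605, 0.111, 0.064]
ft_force: [1.0, 0.4, -1.0]
finger_gap: 0.0153
grip_force: 58.9
```

arm_command(hand=[1,1,1], travel=[[0,0,0],[0,0,0],[0,0,0]], turn=[[0,0,0],[0,0,0],[0,0,0]])

```text
time: 14.58
ee_pos: [0.454, -0.2345, 0.1954]
eef_rot: [0.785, 0.606, 0.112, 0.065]
ft_force: [0.7, 0.3, -1.6]
finger_gap: 0.0151
grip_force: 59.1
```

Run:
```python
from h import *
t=cap('wrist'); rel(t['o']); a=t['frame'][60:250,130:400,::-1]; cv2.imwrite('pics/w6.png',cv2.resize(a,None,fx=2.8,fy=2.8,interpolation=cv2.INTER_CUBIC))
plan([.4836,.1583,.205],down(np.radians(199.94)))
```

```text
t14.58 mouth [ 0.43  0.74 45.5 ] ang 67.82 tilt [-0.0009  0.0008] F [ 0.3  0.2 -1.8] T [ 0.01  0.31 -0.02] gap 0.0151 q7 0.93
n 18 total [387.4 -71.4  11.5] [  2.79   2.33 -24.77]
[21.5, -4.0, 0.6] [0.155, 0.13, -1.376]
[21.8, -1.3, 0.9] [0.155, 0.13, -1.376]
[21.8, 1.3, 1.2] [0.155, 0.13, -1.376]
[21.5, 3.9, 1.4] [0.155, 0.13, -1.376]
[20.9, 6.5, 1.5] [0.155, 0.13, -1.376]
[19.9, 9.0, 1.7] [0.155, 0.13, -1.376]
[18.7, 11.3, 1.8] [0.155, 0.13, -1.376]
[17.2, 13.5, 1.8] [0.155, 0.13, -1.376]
[15.4, 15.5, 1.8] [0.155, 0.13, -1.376]
[13.4, 17.2, 1.7] [0.155, 0.13, -1.376]
[11.2, 18.7, 1.6] [0.155, 0.13, -1.376]
[8.9, 19.9, 1.5] [0.155, 0.13, -1.376]
[6.4, 20.9, 1.3] [0.155, 0.13, -1.376]
[3.9, 21.5, 1.1] [0.155, 0.13, -1.376]
[1.2, 21.8, 0.8] [0.155, 0.13, -1.376]
[-1.4, 21.8, 0.5] [0.155, 0.13, -1.376]
[-4.0, 21.5, 0.2] [0.155, 0.13, -1.376]
[-6.5, 20.9, -0.2] [0.155, 0.13, -1.376]
```

View pics/w6.png

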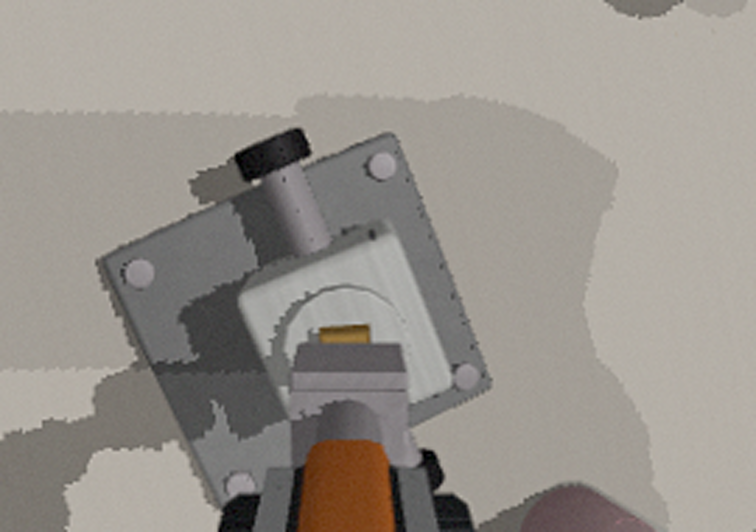

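Wrist crop (2.8x, offset 130,60): the brass head's edge (320–370, row 325) is parallel to the barrel at the new angle, so the screw turned with the key. Returning to the block.

arm_command(hand=[1,1,1,1,1], travel=[[21.5,-4,0.6],[21.8,-1.3,0.9],[21.8,1.3,1.2],[21.5,3.9,1.4],[20.9,6.5,1.5]], turn=[[0.155,0.13,-1.37],[0.155,0.13,-1.37],[0.155,0.13,-1.37],[0.155,0.13,-1.37],[0.155,0.13,-1.37]])

```text
time: 15.05
ee_pos: [0.462, -0.1249, 0.1977]
eef_rot: [0.569, 0.816, 0.089, 0.051]
ft_force: [-0.6, 0.2, -1.1]
finger_gap: 0.0154
grip_force: 59.0
```

arm_command(hand=[1,1,1,1,1], travel=[[19.9,9,1.7],[18.7,11.3,1.8],[17.2,13.5,1.8],[15.4,15.5,1.8],[13.4,17.2,1.7]], turn=[[0.155,0.13,-1.37],[0.155,0.13,-1.37],[0.155,0.13,-1.37],[0.155,0.13,-1.37],[0.155,0.13,-1.37]])

```text
time: 15.47
ee_pos: [0.4709, -0.0156, 0.2005]
eef_rot: [0.302, 0.951, 0.059, 0.033]
ft_force: [0.7, 0.2, -1.7]
finger_gap: 0.0153
grip_force: 59.0
```

arm_command(hand=[1,1,1,1,1], travel=[[11.2,18.7,1.6],[8.9,19.9,1.5],[6.4,20.9,1.3],[3.9,21.5,1.1],[1.2,21.8,0.8]], turn=[[0.155,0.13,-1.37],[0.155,0.13,-1.37],[0.155,0.13,-1.37],[0.155,0.13,-1.37],[0.155,0.13,-1.37]])

```text
time: 15.88
ee_pos: [0.48, 0.0934, 0.2032]
eef_rot: [0.007, 1.0, 0.023, 0.012]
ft_force: [0.0, 0.0, -1.8]
finger_gap: 0.0154
grip_force: 59.0
```

arm_command(hand=[1,1,1,1,1], travel=[[-1.4,21.8,0.5],[-4,21.5,0.2],[-6.5,20.9,-0.2],[0,0,0],[0,0,0]], turn=[[0.155,0.13,-1.37],[0.155,0.13,-1.37],[0.155,0.13,-1.37],[0,0,0],[0,0,0]])

```text
time: 16.3
ee_pos: [0.4854, 0.1591, 0.2046]
eef_rot: [-0.169, 0.986, 0.001, -0.001]
ft_force: [-0.5, 0.5, -2.0]
finger_gap: 0.0154
grip_force: 59.1
```

arm_command(hand=[1,1,1], travel=[[0,0,0],[0,0,0],[0,0,0]], turn=[[0,0,0],[0,0,0],[0,0,0]])

```text
time: 16.55
ee_pos: [0.4855, 0.1565, 0.2054]
eef_rot: [-0.167, 0.986, 0.0, -0.0]
ft_force: [-0.3, -0.3, -1.5]
finger_gap: 0.0152
grip_force: 59.1
```

Run:
```python
from h import *
t=cap('wrist'); print(t['o']['ee_pos'],t['o']['eef_rot'],t['o']['ft_force'],t['o']['finger_gap'],t['o']['joint_positions'][6])
plan([.4816,.1577,.150],down(np.radians(199.94)),4)
```

```text
[0.48549778 0.1564546  0.20537358] [-1.67015964e-01  9.85953995e-01  4.57339112e-04 -4.22481616e-04] [-0.33572022 -0.31203088 -1.4728801 ] 0.015217261447931807 1.4815742156533094
n 4 total [ 3.4  2.3 55.5] [ 0.01 -0.   -0.14]
[0.8, 0.6, 13.9] [0.003, -0.001, -0.035]
[0.8, 0.6, 13.9] [0.003, -0.001, -0.035]
[0.8, 0.6, 13.9] [0.003, -0.001, -0.035]
[0.8, 0.6, 13.9] [0.003, -0.001, -0.035]
```

arm_command(hand=[1,1,1,1,1], travel=[[1.7,1,14],[1.7,1.3,14],[0,0,14],[0,0,12],[0,0,0]], turn=[[0,0,-0.14],[0,0,0],[0,0,0],[0,0,0],[0,0,0]])

```text
time: 17.02
ee_pos: [0.4807, 0.1578, 0.1499]
eef_rot: [-0.174, 0.985, 0.0, -0.002]
ft_force: [-0.1, 0.0, -2.2]
finger_gap: 0.0152
grip_force: 59.1
```

arm_command(hand=[1,1,1,1,1], travel=[[0,0,0],[0,0,0],[0,0,0],[0,0,0],[0,0,0]], turn=[[0,0,0],[0,0,0],[0,0,0],[0,0,0],[0,0,0]])

```text
time: 17.43
ee_pos: [0.4819, 0.1588, 0.1522]
eef_rot: [-0.174, 0.985, 0.001, 0.0]
ft_force: [0.1, -0.1, -0.8]
finger_gap: 0.0152
grip_force: 59.1
```

Run:
```python
from h import *
t=cap('wrist'); o=t['o']; print(o['ee_pos'],o['eef_rot'],o['ft_force']); save(t,'w7',(180,120,330,230),5)
np.savez('w7.npz',**{k:v for k,v in t.items() if k not in('o',)},pos=o['ee_pos'],q=o['eef_rot'])
```

```text
[0.48191467 0.15877629 0.15215016] [-1.74203674e-01  9.84709321e-01  7.12014767e-04  3.56093351e-04] [ 0.06955207 -0.14715189 -0.75669302]
```

View pics/w7.png

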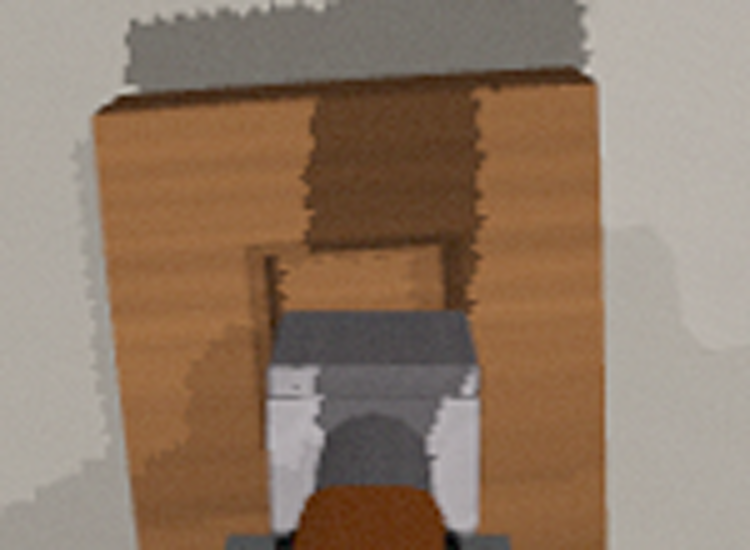

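Wrist crop (5x, offset 180,120): block's front corners (95,115),(598,85), left edge to (135,500), right edge to (604,500), mouth edge (280,312)–(465,312); block is turned a few degrees against the key.

Run:
```python
from h import *
z=np.load('w7.npz'); c={k:z[k] for k in z.files}; T=c['T_tool_cam']
def tr(x,y,zz):
    u=180+x/5-.4-c['cx']; v=120+y/5-.4-c['cy']; r=np.hypot(u,v); th=r/c['f']
    d=T[:3,:3]@np.array([np.sin(th)*u/r,np.sin(th)*v/r,np.cos(th)]); return ((T[:3,3]+d*((zz-T[2,3])/d[2]))*1e3)[:2]
zt=.118
FL,FR,L,Rr=[tr(*p,zt) for p in((95,115),(598,85),(135,500),(604,500))]
print(FL,FR,L,Rr,np.linalg.norm(FR-FL)); e=(FR-FL)/np.linalg.norm(FR-FL); inn=np.array([-abs(e[1]),e[0]]) if 0 else np.array([-e[1],e[0]]); inn*=-np.sign(inn[0])
print('ang front',np.degrees(np.arctan2(-e[0],e[1])),'L',np.degrees(np.arctan2((FL-L)[1],(FL-L)[0])),'R',np.degrees(np.arctan2((FR-Rr)[1],(FR-Rr)[0])))
print('block ctr',(FL+FR)/2+45*inn)
a,b=tr(280,312,.079),tr(465,312,.079); print('mouth ctr',(a+b)/2-[14.5,0],a,b)
# pocket front edge (chamfer outer ~ 39 wide)
p,q=tr(248,250,zt),tr(470,238,zt); print('pocket front',p,q,np.linalg.norm(q-p),(p+q)/2+19.5*inn)
```

```text
[ 39.46825042 -49.11861853] [44.70857724 39.90071115] [-33.42516515 -44.8065947 ] [-33.41512964  44.11996808] 89.17343821042166
ang front -3.3689593901078982 L -3.385397509534192 R -3.0913917644533395
block ctr [-2.83381768 -1.9645036 ]
mouth ctr [-1.29555538  0.02211526] [ 13.20021774 -14.20742171] [13.20867149 14.25165224]
pocket front [ 14.74175698 -22.15924102] [16.93505303 17.58109257] 39.80081231577523 [-3.62789531 -1.14314585]
```

arm_command(hand=[1,1,1,1,1], travel=[[-1.5,-1.9,6],[0,0,12],[0,0,10],[0,0,0],[0,0,0]], turn=[[0,0,-0.6],[0,0,0],[0,0,0],[0,0,0],[0,0,0]])

```text
time: 17.9
ee_pos: [0.4833, 0.1573, 0.1231]
eef_rot: [-0.2, 0.98, 0.0, -0.001]
ft_force: [0.7, -0.1, -2.3]
finger_gap: 0.0154
grip_force: 59.1
```

arm_command(hand=[1,1,1,1], travel=[[0,0,0],[0,0,0],[0,0,0],[0,0,0]], turn=[[0,0,0],[0,0,0],[0,0,0],[0,0,0]])

```text
time: 18.23
ee_pos: [0.4839, 0.1576, 0.1239]
eef_rot: [-0.2, 0.98, 0.001, 0.0]
ft_force: [0.4, -0.7, -1.4]
finger_gap: 0.0155
grip_force: 59.1
```

Run:
```python
from h import *
plan([.484,.1575,.115],down(np.radians(203.1)),1); o=arm.observe(); print(o['ee_pos'],o['ft_force'])
```

```text
n 1 total [-0.1 -0.1  8.9] [ 0.01  0.01 -0.01]
[-0.1, -0.1, 8.9] [0.014, 0.007, -0.006]
[0.48385324 0.15755069 0.12392369] [ 0.36114142 -0.68803466 -1.42614942]
```

On target; lowering in stages.

arm_command(hand=[1,1,1,1,1], travel=[[0,0,4],[0,0,4],[0,0,4],[0,0,4],[0,0,0]], turn=[[0,0,0],[0,0,0],[0,0,0],[0,0,0],[0,0,0]])

```text
time: 18.65
ee_pos: [0.4833, 0.1573, 0.1066]
eef_rot: [-0.2, 0.98, 0.0, -0.001]
ft_force: [0.8, -1.6, -1.7]
finger_gap: 0.0155
grip_force: 59.1
```

arm_command(hand=[1,1,1], travel=[[0,0,0],[0,0,0],[0,0,0]], turn=[[0,0,0],[0,0,0],[0,0,0]])

```text
time: 18.9
ee_pos: [0.4838, 0.1575, 0.1076]
eef_rot: [-0.2, 0.98, 0.001, -0.0]
ft_force: [0.4, 1.1, -1.8]
finger_gap: 0.0153
grip_force: 59.1
```

arm_command(hand=[1,1,1,1,1], travel=[[0,0,4],[0,0,4],[0,0,4],[0,0,2.5],[0,0,0]], turn=[[0,0,0],[0,0,0],[0,0,0],[0,0,0],[0,0,0]])

```text
time: 19.32
ee_pos: [0.4833, 0.1574, 0.0923]
eef_rot: [-0.2, 0.98, 0.0, -0.001]
ft_force: [-0.2, 0.3, -1.8]
finger_gap: 0.0152
grip_force: 59.1
```

arm_command(hand=[1,1,1,1], travel=[[0,0,1],[0,0,1],[0,0,0],[0,0,0]], turn=[[0,0,0],[0,0,0],[0,0,0],[0,0,0]])

```text
time: 19.65
ee_pos: [0.4837, 0.1575, 0.0911]
eef_rot: [-0.2, 0.98, 0.001, -0.0]
ft_force: [-0.5, 0.5, -2.1]
finger_gap: 0.0156
grip_force: 59.1
```

arm_command(hand=[1,1,1], travel=[[0,0,0.5],[0,0,0],[0,0,0]], turn=[[0,0,0],[0,0,0],[0,0,0]])

```text
time: 19.9
ee_pos: [0.4837, 0.1575, 0.0906]
eef_rot: [-0.2, 0.98, 0.001, -0.0]
ft_force: [0.5, -1.2, -1.4]
finger_gap: 0.0154
grip_force: 59.1
```

arm_command(hand=[1,1,1,1], travel=[[0,0,0.5],[0,0,0.3],[0,0,0],[0,0,0]], turn=[[0,0,0],[0,0,0],[0,0,0],[0,0,0]])

```text
time: 20.23
ee_pos: [0.4838, 0.1575, 0.09]
eef_rot: [-0.2, 0.98, 0.001, 0.0]
ft_force: [-0.8, -0.2, 4.8]
finger_gap: 0.0151
grip_force: 59.9
```

On the floor with light pressure. Releasing and rising.

arm_command(hand=[0.75,0.7,0.6,0.5,0.4], travel=[[0,0,0],[0,0,0],[0,0,0],[0,0,0],[0,0,0]], turn=[[0,0,0],[0,0,0],[0,0,0],[0,0,0],[0,0,0]])

```text
time: 20.65
ee_pos: [0.4837, 0.1574, 0.0897]
eef_rot: [-0.2, 0.98, 0.001, -0.0]
ft_force: [-0.3, -0.1, 1.0]
finger_gap: 0.0514
grip_force: 0.0
```

arm_command(hand=[0.2,0,0,0,0], travel=[[0,0,0],[0,0,0],[0,0,0],[0,0,0],[0,0,0]], turn=[[0,0,0],[0,0,0],[0,0,0],[0,0,0],[0,0,0]])

```text
time: 21.07
ee_pos: [0.4837, 0.1575, 0.0897]
eef_rot: [-0.2, 0.98, 0.001, -0.0]
ft_force: [-0.1, -0.5, -0.2]
finger_gap: 0.0851
grip_force: 0.0
```

arm_command(hand=[0,0,0,0,0], travel=[[0,0,-10],[0,0,-30],[0,0,-40],[0,0,-40],[0,0,-25]], turn=[[0,0,0],[0,0,0],[0,0,0],[0,0,0],[0,0,0]])

```text
time: 21.48
ee_pos: [0.4843, 0.1574, 0.239]
eef_rot: [-0.2, 0.98, 0.001, 0.001]
ft_force: [0.6, 0.2, -0.9]
finger_gap: 0.0856
grip_force: 0.0
```

arm_command(hand=[0,0,0,0,0], travel=[[0,0,0],[0,0,0],[0,0,0],[0,0,0],[0,0,0]], turn=[[0,0,0],[0,0,0],[0,0,0],[0,0,0],[0,0,0]])

```text
time: 21.9
ee_pos: [0.4831, 0.1571, 0.2337]
eef_rot: [-0.2, 0.98, 0.0, -0.001]
ft_force: [0.7, 0.9, 0.1]
finger_gap: 0.0853
grip_force: 0.0
```

Run:
```python
from h import *
c=cap('wrist'); o=c['o']; print(o['ee_pos'],o['finger_gap'],o['ft_force'])
v,u=np.mgrid[:384,:512]; oo,d=wpts(c,u,v); T=np.array(c['T_tool_cam']); ax=R.from_quat(o['eef_rot']).as_matrix()@T[:3,2]
P=oo+d*(c['depth']/(d@ax))[...,None]
hsv=cv2.cvtColor(c['frame'],cv2.COLOR_RGB2HSV); H,S,V=[hsv[...,i].astype(int) for i in range(3)]
w=(S>120)&(H<20)&(V>40)&(np.hypot(P[...,0]-.484,P[...,1]-.158)<.03)
t=w&(P[...,2]>.125); print('top',t.sum(),np.median(P[t],0),np.ptp(P[t],0),cv2.minAreaRect((P[t][:,:2]*1e3).astype(np.float32)))
b=w&(P[...,2]<.06); print('block top z',np.median(P[b],0))
a=c['frame'][:,:,::-1]; s=cap('top')['frame'][120:280,100:400,::-1]
cv2.imwrite('pics/end.png',np.vstack([cv2.resize(a[80:300,120:390],(540,440)),cv2.resize(s,(540,160*540//300))])[:600])
```

```text
[0.48308799 0.15710924 0.23366086] 0.08525459876895727 [0.65001776 0.85978396 0.06387943]
top 545 [0.48358495 0.15624814 0.13123992] [0.02886878 0.02352733 0.18077868] ((484.5739440917969, 156.78875732421875), (26.85209846496582, 16.551815032958984), 25.829605102539062)
block top z [0.47701475 0.15410948 0.03339013]
```

```bash
python3 -c "
from cell import arm;print(arm.sign_off())"
```

```text
the job is handed in; nothing more can be done
None
```

The job is handed in at about 22 s: the key was seated on the screw with at most about 11 N, turned about 85° clockwise after seating, and stood back in its block with its top at 131 mm, as at the start. I viewed 11 pictures, one over the limit of 10, and judged the screw's turn from the key's angle and a picture rather than reading the joint.

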